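# Set the throttle valve of the air trainer and hold its handwheel

### The job

Vent the line first: press the green plunger fully down to its stop, keep it there for about a second and let it spring back. Then take the blue revolving handle of the red handwheel, close the throttle valve (clockwise seen from above) to its stop, and back it off exactly two full turns. Finish while still gripping the handle there, keeping the wheel still so that I can tighten the lock nut; leave the tray, buggy, mug and spanner where they are.

Things in the scene. Friction and masses are not known exactly. Their poses are not given: they have to be found in the camera images.
- station: aluminium plate fixed to the table, 200 (x) x 380 (y) x 20 mm; origin under its centre. An air pipe runs along its y axis, 55 mm above the table, held by clamps (71 mm high). Valve and vent block stand fixed on it over the pipe, one each side of its middle (which is where varies), 150 to 190 mm apart. A cylinder with fittings, up to 80 mm high, lies along its far side
- plunger_top (a point): centre of the top of the vent plunger: a green mushroom head, 36 mm across, 11 mm thick, on a grey block; its top stands 102 mm above the table when it is up. It is pressed straight down
- plunger (a joint): vent plunger: m pressed down; 0 up, 0.009 at its stop. A spring pushes it back with 2 N when up and 5.6 N at the stop
- wheel_centre (a point): fixed point on the upright axis of the red handwheel, at the mid-height of its rim, 123 mm above the table. The rim is 98 mm in outer diameter and 14 mm thick; three spokes; hub and nut rise 5 mm above the rim's top
- wheel (a joint): turn of the handwheel in rad: 0 closed, against its stop; grows as it opens, counterclockwise seen from above; two turns open is 12.57, it can open to 22. Starts a third to one and a quarter turns open. Friction about 0.1 N m (2 to 3 N at the handle); it stays where it is left. The wheel neither rises nor sinks
- handle: blue revolving handle of the handwheel: upright cylinder, 16 mm diameter, 50 mm long, standing on the rim 42 mm from the wheel's axis; origin at its centre, half-way up, 158.5 mm above the table (lower end 3.5 mm above the rim's top). It revolves freely on its own pin, so a gripper holding it can carry it round in a circle without turning
- tray: bystander: red compartment tray, 150 x 190 x 45 mm, beside the station; origin at the centre of its underside
- buggy: bystander: white model buggy with black tyres and a screen, about 105 x 130 x 98 mm, on the station's other side; origin at the table under its middle
- mug: bystander: white mug, 80 mm across, 92 mm high, beyond the station; origin at the centre of its underside
- spanner: bystander: steel open-ended spanner, 170 mm long, lying flat on the robot's side of the station; origin under its middle

How it is judged:
By the outcome, as a careful person would: the job done as asked, in the order asked, and still so for the second after the job is handed in, while the arm keeps its last pose, push and grip.
It also fails if it takes over 72 s, if anything falls off the work surface, if the arm or the gripper's body presses on something with over 40 N, if the wrist force passes 120 N, or if a joint passes its speed limit or range.

### The arm

A 6-joint arm with a two-finger parallel gripper is mounted at the origin on the work surface. World frame = base frame: x ahead of the robot, y to its left, z up, the work surface at z = 0. Lengths are in m, angles in rad, forces in N, time in s.
With the tool pointing down it reaches from about 0.325 to 0.875 m from the base axis. Payload 4.4 kg.
Tool frame: the origin (TCP) lies midway between the tips of the shut fingers; the grasp point (between the pads) lies 19 mm behind it; z points along the fingers, y is the line along which they close (so a half turn about z gives the same grasp; the last joint's range is limited). The gripper opens to 85 mm and grips with 20 to 120 N. Pads are 22 mm wide; open, the fingers measure 114 mm over their backs; the gripper's body (76 mm by 85 mm) begins 54 mm behind the grasp point. The pads swing forward as they close: fully open they stand 13 mm farther back than shut.
Start: joints at [1.113, 0.207, 1.542, -0, 1.393, -0.15], TCP at [0.174, 0.548, 0.231] pointing down, gripper open.
Joint ranges: [-2.73, 2.73], [-0.86, 2.22], [0.23, 2.46], [-1.11, 4.25], [0.08, 2.63], [-2.82, 2.82]. Speed limits (rad/s): [2.79, 2.79, 3.14, 3.14, 3.14, 3.14].

### API

Orientations are given as a unit quaternion [w, x, y, z].
In Python, from plant import ctrl gives the robot as it stands.
- The arm moves only by the shell command python3 -m handwheel 'ROWS' [OPENING]. ROWS is a JSON object of lists of equal length, an entry for each row: "linear": the shift along the tool's x, y, z as a fraction of full scale, a list of three; "twist": the turn, a rotation vector about the tool's x, y, z as a fraction of full scale, a list of three. In form: {"linear": [[tx, ty, tz], ...], "twist": [[ax, ay, az], ...]}. A call has 1 to 8 rows; each row is the pose to reach, as a shift and turn from the pose commanded when the call began, along the tool's axes at that moment; what a row does not reach only later rows make up. Full scale, the value 1, is 0.2 m for a shift and 90 degrees for a turn. A row lasts 1/10 s, in which the tool goes at most 50 mm and 8.59 degrees, less where a joint would pass 70% of its speed; a pose out of reach is approached as far as the arm can. A call with a number of a shift or a turn outside -1 to 1 is refused whole. A call with a gripper value outside its range is refused whole. OPENING is the closure, from 0 (fully open) to 1 (shut), set as the call begins (- or left out, the last holds). The fingers move at their own pace and stop on an object; the grip force is fixed at half the most. Time passes only in rows, so rows that repeat a pose let the fingers close. It gives the time, the measured TCP pose, the force, the opening and the grip force at its end, in the units of the state.
- ctrl.state(): the state, without advancing time (a new reading comes with each control period).
- ctrl.read_camera(name): name is "side" or "top"; returns the picture (420x560x3 uint8, red, green, blue); there is no depth.
- ctrl.camera_model(name): a dict with "K" (3x3 intrinsics, pixels), "dist" ([k1, k2, p1, p2, k3] as OpenCV has them; the pictures are not rectified), "world_to_cam" (4x4, takes a point from world to camera coordinates). Camera axes: x right, y down, z forward; pixel columns grow to the right and rows downward; lengths in m; the calibration is good to about 2 mm. A picture is of the moment at which its call begins. camera_model takes no time and is no camera call.
- ctrl.close_job(): hands the job in; it is judged then, once.
The state is a dict: "clock": time; "q": joint angles; "joint_velocities": joint speeds; "tau": joint torques, N m; "tool_pos": TCP position; "tool_rot": TCP orientation; "force": force on the tool from outside, world axes, zero at the start; "wrist_torque": the same for the moment, N m; "grip_width": finger opening in m; "gripper_force": force on a finger pad.
Only numpy, scipy, OpenCV 4.12 (cv2) and the standard library are available. Lean on these libraries where they do the work, as an engineer would, in place of code of your own. Each camera call takes 0.05 s, during which the arm holds its last target. There are 200 camera calls.

## Working session

There is one attempt and no reset: what is moved stays moved. The work goes in short steps, Python scripts to look and compute and a shell command to move; the robot and the scene stay as the last step left them, time stands still between calls to the robot, and variables do not carry over. Pictures are saved under pics/ and viewed, at most 10 in all, crops included, and the job is handed in when it is done.

```bash
mkdir -p pics; ls; python3 - <<'E'
from plant import ctrl
import cv2
s=ctrl.state();print({k:s[k] for k in ("clock","tool_pos","tool_rot","force","grip_width")})
for n in("side","top"):
    cv2.imwrite(f"pics/{n}0.png",ctrl.read_camera(n)[:,:,::-1]);m=ctrl.camera_model(n);print(n,m)
E
```

```text
pics
{'clock': 0.0, 'tool_pos': array([0.17333154, 0.5474388 , 0.23011316]), 'tool_rot': array([-3.39919972e-04,  1.52813063e-01,  9.88254425e-01, -1.11513078e-03]), 'force': array([-0.46429491, -0.31658143, -0.80935939]), 'grip_width': 0.08539090924869486}
side {'K': array([[416.90185889,   0.        , 280.66048616],
       [  0.        , 416.90185889, 216.11127101],
       [  0.        ,   0.        ,   1.        ]]), 'dist': array([-0.10332057,  0.        ,  0.        ,  0.        ,  0.        ]), 'world_to_cam': array([[ 0.96250021, -0.27063411,  0.01872201, -0.53732364],
       [-0.19239847, -0.7296524 , -0.65619372,  0.22412866],
       [ 0.19124896,  0.62798451, -0.75436018,  1.18858606],
       [ 0.        ,  0.        ,  0.        ,  1.        ]])}
top {'K': array([[530.46688109,   0.        , 283.05633626],
       [  0.        , 530.46688109, 222.38839338],
       [  0.        ,   0.        ,   1.        ]]), 'dist': array([-0.0868855,  0.       ,  0.       ,  0.       ,  0.       ]), 'world_to_cam': array([[ 0.01333931, -0.99985274, -0.01079671,  0.03739511],
       [-0.9858403 , -0.01134578, -0.16730264,  0.60447501],
       [ 0.16715551,  0.01287554, -0.98584647,  1.5263671 ],
       [ 0.        ,  0.        ,  0.        ,  1.        ]])}
```

View pics/top0.png

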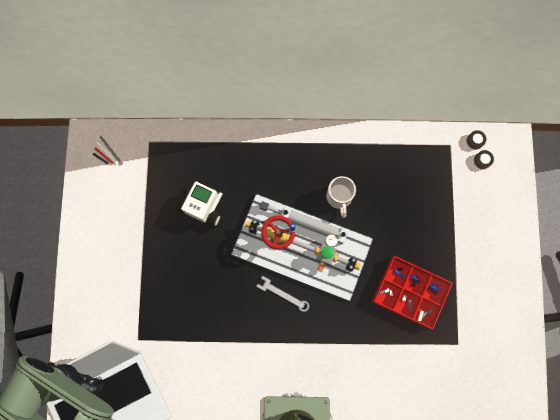

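View pics/side0.png

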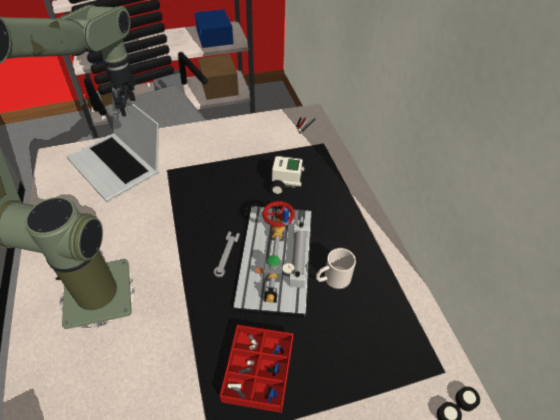

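Top view: wheel at about (279,233), green plunger (327,253), blue handle about (293,228). Tray is lower right, buggy upper left, mug beyond, spanner at (283,294). Side view: wheel at (279,213), plunger (274,262). Next I measure by colour.

```bash
cat > h.py <<'E'
import numpy as np, cv2
from plant import ctrl
def ray(n,px):
    m=ctrl.camera_model(n);W=np.array(m["world_to_cam"])
    p=cv2.undistortPoints(np.array([[px]],float),m["K"],m["dist"])[0,0]
    return -W[:3,:3].T@W[:3,3], W[:3,:3].T@np.array([*p,1])
def atz(n,px,z):
    c,d=ray(n,px);return c+d*(z-c[2])/d[2]
def tri(p1,p2):
    (a,u),(b,v)=ray("top",p1),ray("side",p2)
    s=np.linalg.lstsq(np.c_[u,-v],b-a,rcond=None)[0]
    x,y=a+s[0]*u,b+s[1]*v;return (x+y)/2,np.linalg.norm(x-y)
def proj(n,P):
    m=ctrl.camera_model(n);W=np.array(m["world_to_cam"])
    return cv2.projectPoints(np.array(P,float).reshape(-1,3),cv2.Rodrigues(W[:3,:3])[0],W[:3,3],m["K"],m["dist"])[0][:,0]
def mask(im,c):
    h=cv2.cvtColor(im,cv2.COLOR_RGB2HSV);H,S,V=cv2.split(h)
    r={"g":(45,85),"b":(100,130),"r":(-1,8)}[c]
    k=(H>=max(r[0],0))&(H<=r[1])
    if c=="r":k|=H>172
    return k&(S>110)&(V>50)
def blob(im,c,box):
    k=mask(im,c);x0,y0,x1,y1=box
    y,x=np.nonzero(k[y0:y1,x0:x1]);return np.c_[x+x0,y+y0]
E
python3 - <<'E'
from h import *
T=ctrl.read_camera("top");S=ctrl.read_camera("side")
bt=(240,195,345,285);bs=(240,195,310,300)
for c in "gbr":
    a=blob(T,c,bt);b=blob(S,c,bs)
    for n,q in(("top",a),("side",b)):print(c,n,len(q),q.mean(0),q.min(0),q.max(0))
    if c=="g":
        print(tri(a.mean(0),b.mean(0)),atz("top",a.mean(0),.1),atz("side",b.mean(0),.1))
    if c=="r":
        for n,q in(("top",a),("side",b)):
            e=cv2.minEnclosingCircle(q.astype(np.float32)) ;f=cv2.fitEllipse(cv2.convexHull(q.astype(np.int32)));print(e,f,atz(n,f[0],.123))
cv2.imwrite("pics/c1.png",np.hstack([cv2.resize(T[190:310,225:385],(640,480)[:2] and (560,420)),cv2.resize(S[190:320,230:320],(240,347))[:347] if 0 else cv2.resize(S[190:320,230:320],(240,420))])[:,:,::-1])
E
```

```text
g top 112 [326.92857143 252.29464286] [321 247] [333 258]
g side 100 [272.95 260.28] [267 256] [279 265]
(array([ 0.51099048, -0.08236347,  0.09541945]), np.float64(0.00022350310079095282)) [ 0.51058452 -0.08205087  0.1       ] [ 0.51002728 -0.08544901  0.1       ]
b top 21 [292.42857143 226.9047619 ] [290 224] [294 230]
b side 60 [285.28333333 215.33333333] [283 209] [288 221]
r top 514 [276.58365759 232.43968872] [261 215] [330 248]
r side 441 [277.54875283 212.40589569] [263 201] [294 226]
((295.5, 234.0), 34.86053466796875) ((294.40423583984375, 233.1243438720703), (37.81855010986328, 71.1785659790039), 94.12808990478516) [0.5613734 0.0114857 0.123    ]
((278.3928527832031, 213.17857360839844), 15.860214233398438) ((278.3026428222656, 213.1670684814453), (26.375192642211914, 32.12095260620117), 86.9051742553711) [0.56530391 0.05950692 0.123     ]
```

View pics/c1.png

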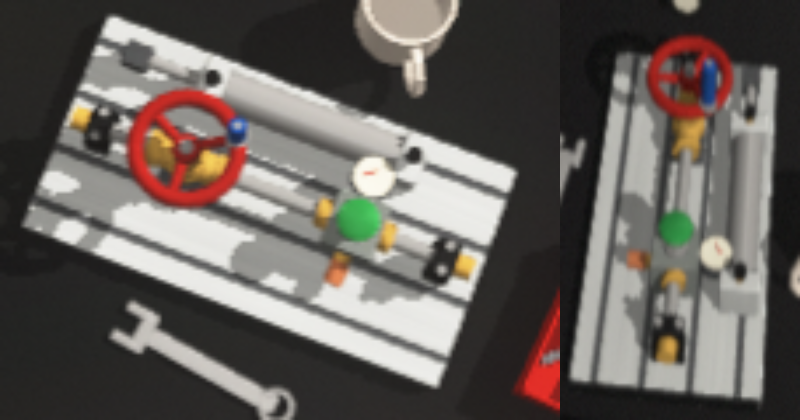

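```bash
python3 - <<'E'
from h import *
from scipy.spatial.transform import Rotation as R
T=ctrl.read_camera("top");S=ctrl.read_camera("side")
C={}
for n,im,bx in(("top",T,(255,205,302,255)),("side",S,(255,195,300,232))):
    q=blob(im,"r",bx);f=cv2.fitEllipse(cv2.convexHull(q.astype(np.int32)));C[n]=f[0]
    print(n,f,atz(n,f[0],.123))
print("wheel tri",tri(C["top"],C["side"]))
a=blob(T,"b",(285,218,300,235));b=blob(S,"b",(278,203,294,226))
print(len(a),len(b),tri(a.mean(0),b.mean(0)),atz("top",a.mean(0),.1585),atz("side",b.mean(0),.1585))
s=ctrl.state();print(R.from_quat(s["tool_rot"],scalar_first=True).as_matrix().round(4))
E
```

```text
top ((277.877685546875, 231.95301818847656), (33.64085006713867, 34.459835052490234), 90.4386215209961) [0.56417467 0.05824717 0.123     ]
side ((278.3267822265625, 213.11973571777344), (26.229108810424805, 32.158756256103516), 87.77042388916016) [0.56542363 0.05966973 0.123     ]
wheel tri (array([0.56443539, 0.05814577, 0.12479669]), np.float64(0.0010593051283798673))
21 60 (array([0.57373116, 0.0174034 , 0.15746586]), np.float64(0.0003367129574051623)) [0.57339548 0.01742989 0.1585    ] [0.57362522 0.01654395 0.1585    ]
[[-9.533e-01  3.020e-01 -4.000e-04]
 [ 3.020e-01  9.533e-01 -8.000e-04]
 [ 1.000e-04 -8.000e-04 -1.000e+00]]
```

```bash
python3 -m handwheel '{"linear":[[-1,-1,0],[-1,-1,0],[-1,-1,0],[-1,-1,0],[-1,-1,0],[-1,-1,0],[-1,-1,0],[-1,-1,0]],"twist":[[0,0,0.75],[0,0,0.75],[0,0,0.75],[0,0,0.75],[0,0,0.75],[0,0,0.75],[0,0,0.75],[0,0,0.75]]}' 1
python3 - <<'E'
from h import *
from scipy.spatial.transform import Rotation as R
s=ctrl.state();M=R.from_quat(s["tool_rot"],scalar_first=True).as_matrix();print(M.round(4),s["tool_pos"],s["q"])
E=R.from_matrix(M.T@np.array([[0,1,0],[1,0,0],[0,0,-1.]])).as_rotvec()/(np.pi/2)
print(E, M.T@(np.array([.511,-.083,.15])-s["tool_pos"])/.2)
E
```

```text
clock: 1.1
tool_pos: [0.3046, 0.296, 0.2315]
tool_rot: [0.0, 0.679, 0.734, 0.0]
force: [-0.2, -0.0, -0.2]
grip_width: 0.0001
gripper_force: 0.0
[[-7.70e-02  9.97e-01  4.00e-04]
 [ 9.97e-01  7.70e-02  4.00e-04]
 [ 3.00e-04  5.00e-04 -1.00e+00]] [0.30457742 0.2959757  0.23146393] [ 5.66627381e-01 -1.26082543e-01  1.88659102e+00  8.21593399e-05
  1.38052148e+00  4.89528980e-01]
[ 0.00028362 -0.00022492  0.04907249] [-1.96886802  0.88294324  0.40706355]
```

```bash
python3 -m handwheel '{"linear":[[-1,0.88,0],[-1,0.88,0],[-1,0.88,0],[-1,0.88,0],[-1,0.88,0],[-1,0.88,0],[-1,0.88,0],[-1,0.88,0]],"twist":[[0,0,0.049],[0,0,0.049],[0,0,0.049],[0,0,0.049],[0,0,0.049],[0,0,0.049],[0,0,0.049],[0,0,0.049]]}'
python3 -m handwheel '{"linear":[[-0.95,0.075,0],[-0.95,0.075,0],[-0.95,0.075,0],[-0.95,0.075,0],[-0.95,0.075,0],[-0.95,0.075,0.4],[-0.95,0.075,0.4],[-0.95,0.075,0.4]],"twist":[[0,0,0],[0,0,0],[0,0,0],[0,0,0],[0,0,0],[0,0,0],[0,0,0],[0,0,0]]}'
python3 - <<'E'
from h import *
s=ctrl.state();print(s["tool_pos"],s["tool_rot"])
T=ctrl.read_camera("top");S=ctrl.read_camera("side")
cv2.imwrite("pics/c2.png",np.hstack([cv2.resize(T[200:290,260:380],(480,360)),cv2.resize(S[190:310,230:330],(300,360))])[:,:,::-1])
E
```

```text
clock: 1.9
tool_pos: [0.4957, 0.1133, 0.2309]
tool_rot: [-0.001, 0.704, 0.71, -0.0]
force: [1.2, -0.5, 0.4]
grip_width: 0.0001
gripper_force: 0.0
clock: 2.7
tool_pos: [0.5082, -0.0732, 0.1464]
tool_rot: [-0.006, 0.703, 0.711, -0.002]
force: [-0.6, 1.1, -0.4]
grip_width: -0.0003
gripper_force: 0.0
[ 0.50824877 -0.07323305  0.14636694] [-0.00551764  0.70309502  0.71107057 -0.00236507]
```

View pics/c2.png

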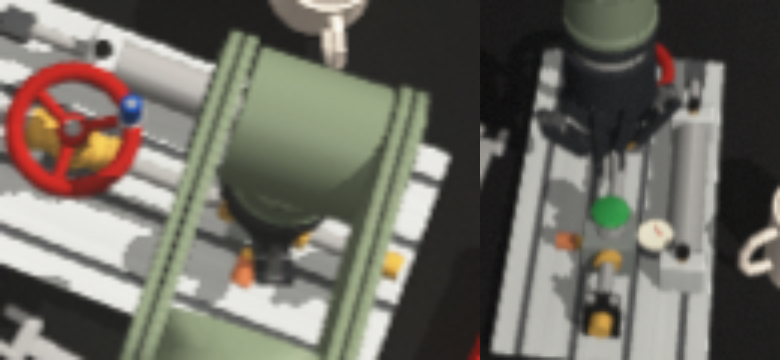

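Side view: fingertips at about pixel (274,240), above and just short of the green head at (273,260). The arm is still settling, so I hold briefly and then read the pose.

```bash
python3 -m handwheel '{"linear":[[0,0,0],[0,0,0],[0,0,0]],"twist":[[0,0,0],[0,0,0],[0,0,0]]}'
python3 - <<'E'
from h import *
from scipy.spatial.transform import Rotation as R
s=ctrl.state();M=R.from_quat(s["tool_rot"],scalar_first=True).as_matrix();p=s["tool_pos"];print(p,M.round(4))
print(R.from_matrix(M.T@np.array([[0,1,0],[1,0,0],[0,0,-1.]])).as_rotvec()/(np.pi/2), M.T@(np.array([.511,-.083,.11])-p)/.2,proj("side",p))
E
```

```text
clock: 3.1
tool_pos: [0.5144, -0.077, 0.1531]
tool_rot: [0.002, 0.704, 0.71, 0.001]
force: [-0.3, 0.4, -0.9]
grip_width: -0.0
gripper_force: 0.0
[ 0.51435323 -0.07701997  0.15311476] [[-0.0093  1.      0.0033]
 [ 1.      0.0093 -0.001 ]
 [-0.001   0.0033 -1.    ]]
[0.0021128  0.00065104 0.00592929] [-0.02951894 -0.01775825  0.21554689] [[273.7792527 246.1226445]]
```

```bash
python3 -m handwheel '{"linear":[[-0.03,-0.018,0.1],[-0.03,-0.018,0.21],[-0.03,-0.018,0.21],[-0.03,-0.018,0.25],[-0.03,-0.018,0.275],[-0.03,-0.018,0.295],[-0.03,-0.018,0.3],[-0.03,-0.018,0.3]],"twist":[[0,0,0.006],[0,0,0.006],[0,0,0.006],[0,0,0.006],[0,0,0.006],[0,0,0.006],[0,0,0.006],[0,0,0.006]]}'
```

```text
clock: 3.9
tool_pos: [0.5109, -0.0834, 0.0928]
tool_rot: [0.001, 0.707, 0.707, 0.001]
force: [-0.7, -0.7, 6.4]
grip_width: 0.0001
gripper_force: 2.8
```

```bash
python3 -m handwheel '{"linear":[[0,0,0.01],[0,0,0.01],[0,0,0.01],[0,0,0.01],[0,0,0.01],[0,0,0.01],[0,0,0.01],[0,0,0.01]],"twist":[[0,0,0],[0,0,0],[0,0,0],[0,0,0],[0,0,0],[0,0,0],[0,0,0],[0,0,0]]}'; python3 -m handwheel '{"linear":[[0,0,0],[0,0,0],[0,0,0],[0,0,0]],"twist":[[0,0,0],[0,0,0],[0,0,0],[0,0,0]]}'
```

```text
clock: 4.7
tool_pos: [0.5111, -0.0834, 0.0926]
tool_rot: [0.001, 0.707, 0.707, 0.001]
force: [-4.9, 0.7, 15.1]
grip_width: 0.0006
gripper_force: 8.1
clock: 5.1
tool_pos: [0.511, -0.0834, 0.0925]
tool_rot: [0.001, 0.707, 0.707, 0.001]
force: [-4.7, 0.6, 16.1]
grip_width: 0.0001
gripper_force: 8.1
```

```bash
python3 -m handwheel '{"linear":[[0,0,-0.15],[0,0,-0.4],[0,0,-0.69],[0,0,-0.69],[0.504,0.313,-0.69],[0.504,0.313,-0.69],[0.504,0.313,-0.69],[0.504,0.313,-0.69]],"twist":[[0,0,0],[0,0,0],[0,0,0],[0,0,0],[0,0,0],[0,0,0],[0,0,0],[0,0,0]]}' 0
python3 -m handwheel '{"linear":[[0,0,0],[0,0,0],[0,0,0],[0,0,0]],"twist":[[0,0,0],[0,0,0],[0,0,0],[0,0,0]]}'
python3 - <<'E'
from h import *
from scipy.spatial.transform import Rotation as R
s=ctrl.state();M=R.from_quat(s["tool_rot"],scalar_first=True).as_matrix();p=s["tool_pos"];print(p,M.round(4))
S=ctrl.read_camera("side");T=ctrl.read_camera("top")
for n,im,bx in(("top",T,(285,218,300,235)),("side",S,(278,203,294,226))):
    b=blob(im,"b",bx);print(n,len(b),b.mean(0) if len(b) else 0)
g=blob(S,"g",(240,195,310,300));print("g",g.mean(0))
print(M.T@(np.array([.5735,.0174,.142])-p)/.2,R.from_matrix(M.T@np.array([[0,1,0],[1,0,0],[0,0,-1.]])).as_rotvec()/(np.pi/2))
cv2.imwrite("pics/c3.png",cv2.resize(S[150:270,220:340],(600,600))[:,:,::-1])
E
```

```text
clock: 5.9
tool_pos: [0.5728, 0.0202, 0.2265]
tool_rot: [-0.0, 0.706, 0.708, 0.0]
force: [0.3, 1.2, 0.1]
grip_width: 0.0852
gripper_force: 0.0
clock: 6.3
tool_pos: [0.5719, 0.0168, 0.2273]
tool_rot: [0.0, 0.708, 0.706, -0.0]
force: [0.8, 0.2, 0.3]
grip_width: 0.0852
gripper_force: 0.0
[0.57189429 0.01684652 0.22734381] [[ 2.e-03  1.e+00 -1.e-04]
 [ 1.e+00 -2.e-03 -1.e-04]
 [-1.e-04 -1.e-04 -1.e+00]]
top 0 0
side 61 [285.27868852 215.24590164]
g [272.95 260.28]
[0.00283172 0.00804883 0.42671824] [-3.87603591e-05  7.15508674e-05 -1.29432462e-03]
```

View pics/c3.png

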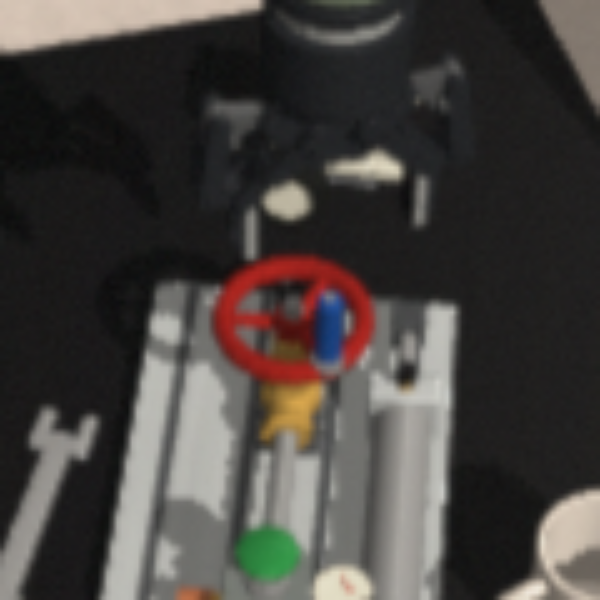

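The plunger is back up at its original pixel. The handle, at crop (330,330), stands upright between the open fingers at crop x 250 and 420. I descend and grip.

```bash
python3 -m handwheel '{"linear":[[0.003,0.008,0.1],[0.003,0.008,0.2],[0.003,0.008,0.3],[0.003,0.008,0.4],[0.003,0.008,0.425],[0.003,0.008,0.425],[0.003,0.008,0.425],[0.003,0.008,0.425]],"twist":[[0,0,0],[0,0,0],[0,0,0],[0,0,0],[0,0,0],[0,0,0],[0,0,0],[0,0,0]]}'
python3 -m handwheel '{"linear":[[0,0,0],[0,0,0],[0,0,0],[0,0,0],[0,0,0],[0,0,0],[0,0,0],[0,0,0]],"twist":[[0,0,0],[0,0,0],[0,0,0],[0,0,0],[0,0,0],[0,0,0],[0,0,0],[0,0,0]]}' 1
```

```text
clock: 7.2
tool_pos: [0.5749, 0.0182, 0.1439]
tool_rot: [0.001, 0.707, 0.707, 0.001]
force: [-0.8, 0.2, 0.3]
grip_width: 0.0853
gripper_force: 0.0
clock: 8.0
tool_pos: [0.574, 0.0184, 0.1425]
tool_rot: [0.0, 0.707, 0.707, 0.0]
force: [-0.4, -0.5, 2.1]
grip_width: 0.0147
gripper_force: 58.4
```

```bash
cat > rows.py <<'E'
import numpy as np,sys
# tool x=+Y, tool y=+X ; args: phi0 then step, n, [per-call increments if 'i'], r
def pts(phi0,step,n,r=.042):
    a=np.radians(phi0+step*np.arange(n+1));return np.round(np.c_[r*np.sin(a),r*np.cos(a)]/.2,3)
E
cat > chk.py <<'E'
import sys,numpy as np
from plant import ctrl
s=ctrl.state();p=s["tool_pos"][:2]-np.array([.5646,.0583]);f=s["force"]
u=p/np.linalg.norm(p);t=np.array([-u[1],u[0]])
ft=f[:2]@t
print("phi %.1f r %.1f ft %.1f fr %.1f fz %.1f"%(np.degrees(np.arctan2(p[1],p[0])),1e3*np.hypot(*p),ft,f[:2]@u,f[2]))
sys.exit(abs(ft)>float(sys.argv[1]) if len(sys.argv)>1 else 0)
E
python3 - <<'E'
from rows import *
p=pts(-77.7,-12.5,8);print((p[1:]-p[0]).round(3).tolist())
p=pts(-177.7,-10,35);print(np.diff(p,axis=0).round(3).tolist())
E
```

```text
[[-0.005, -0.046], [0.0, -0.091], [0.015, -0.134], [0.039, -0.173], [0.071, -0.206], [0.109, -0.232], [0.151, -0.248], [0.197, -0.255]]
[[0.036, 0.002], [0.036, 0.008], [0.034, 0.014], [0.03, 0.02], [0.027, 0.025], [0.023, 0.029], [0.016, 0.032], [0.011, 0.035], [0.005, 0.037], [-0.002, 0.036], [-0.008, 0.036], [-0.014, 0.034], [-0.02, 0.03], [-0.025, 0.027], [-0.029, 0.023], [-0.032, 0.016], [-0.035, 0.011], [-0.037, 0.005], [-0.036, -0.002], [-0.036, -0.008], [-0.034, -0.014], [-0.03, -0.02], [-0.027, -0.025], [-0.023, -0.029], [-0.016, -0.032], [-0.011, -0.035], [-0.005, -0.037], [0.002, -0.036], [0.008, -0.036], [0.014, -0.034], [0.02, -0.03], [0.025, -0.027], [0.029, -0.023], [0.032, -0.016], [0.035, -0.011]]
```

```bash
python3 -m handwheel '{"linear":[[-0.005,-0.046,0],[0,-0.091,0],[0.015,-0.134,0],[0.039,-0.173,0],[0.071,-0.206,0],[0.109,-0.232,0],[0.151,-0.248,0],[0.197,-0.255,0]],"twist":[[0,0,0],[0,0,0],[0,0,0],[0,0,0],[0,0,0],[0,0,0],[0,0,0],[0,0,0]]}'; python3 chk.py;  python3 -m handwheel '{"linear":[[0,0,0],[0,0,0],[0,0,0]],"twist":[[0,0,0],[0,0,0],[0,0,0]]}';python3 chk.py
```

```text
clock: 8.8
tool_pos: [0.5226, 0.0582, 0.1425]
tool_rot: [0.0, 0.707, 0.707, -0.0]
force: [3.6, -2.7, -0.4]
grip_width: 0.0147
gripper_force: 59.2
phi -179.8 r 42.0 ft 2.7 fr -3.6 fz -0.4
clock: 9.1
tool_pos: [0.5226, 0.0585, 0.1424]
tool_rot: [-0.001, 0.707, 0.707, 0.0]
force: [0.1, 2.2, 3.4]
grip_width: 0.0145
gripper_force: 59.5
phi 179.7 r 42.0 ft -2.2 fr -0.1 fz 3.4
```

```bash
Z='' ; 
python3 -m handwheel '{"linear":[[0.036,0.002,0],[0.036,0.002,0]],"twist":[[0,0,0],[0,0,0]]}' >/dev/null && python3 chk.py 9 &&
python3 -m handwheel '{"linear":[[0.036,0.008,0],[0.036,0.008,0]],"twist":[[0,0,0],[0,0,0]]}' >/dev/null && python3 chk.py 9 &&
python3 -m handwheel '{"linear":[[0.034,0.014,0],[0.034,0.014,0]],"twist":[[0,0,0],[0,0,0]]}' >/dev/null && python3 chk.py 9 &&
python3 -m handwheel '{"linear":[[0.030,0.020,0],[0.030,0.020,0]],"twist":[[0,0,0],[0,0,0]]}' >/dev/null && python3 chk.py 9 &&
python3 -m handwheel '{"linear":[[0.027,0.025,0],[0.027,0.025,0]],"twist":[[0,0,0],[0,0,0]]}' >/dev/null && python3 chk.py 9 &&
python3 -m handwheel '{"linear":[[0.023,0.029,0],[0.023,0.029,0]],"twist":[[0,0,0],[0,0,0]]}' >/dev/null && python3 chk.py 9 &&
python3 -m handwheel '{"linear":[[0.016,0.032,0],[0.016,0.032,0]],"twist":[[0,0,0],[0,0,0]]}' >/dev/null && python3 chk.py 9 &&
python3 -m handwheel '{"linear":[[0.011,0.035,0],[0.011,0.035,0]],"twist":[[0,0,0],[0,0,0]]}' >/dev/null && python3 chk.py 9 &&
python3 -m handwheel '{"linear":[[0.005,0.037,0],[0.005,0.037,0]],"twist":[[0,0,0],[0,0,0]]}' >/dev/null && python3 chk.py 9 &&
python3 -m handwheel '{"linear":[[-0.002,0.036,0],[-0.002,0.036,0]],"twist":[[0,0,0],[0,0,0]]}' >/dev/null && python3 chk.py 9 &&
python3 -m handwheel '{"linear":[[-0.008,0.036,0],[-0.008,0.036,0]],"twist":[[0,0,0],[0,0,0]]}' >/dev/null && python3 chk.py 9 &&
python3 -m handwheel '{"linear":[[-0.014,0.034,0],[-0.014,0.034,0]],"twist":[[0,0,0],[0,0,0]]}' >/dev/null && python3 chk.py 9 &&
python3 -m handwheel '{"linear":[[-0.020,0.030,0],[-0.020,0.030,0]],"twist":[[0,0,0],[0,0,0]]}' >/dev/null && python3 chk.py 9 &&
python3 -m handwheel '{"linear":[[-0.025,0.027,0],[-0.025,0.027,0]],"twist":[[0,0,0],[0,0,0]]}' >/dev/null && python3 chk.py 9 &&
python3 -m handwheel '{"linear":[[-0.029,0.023,0],[-0.029,0.023,0]],"twist":[[0,0,0],[0,0,0]]}' >/dev/null && python3 chk.py 9 &&
python3 -m handwheel '{"linear":[[-0.032,0.016,0],[-0.032,0.016,0]],"twist":[[0,0,0],[0,0,0]]}' >/dev/null && python3 chk.py 9
```

```text
phi 170.6 r 42.1 ft 0.5 fr 0.8 fz 4.3False
```

```bash
sed -i 's/sys.exit(abs(ft)>float(sys.argv\[1\]) if/sys.exit(int(abs(ft)>float(sys.argv[1])) if/' chk.py
python3 -m handwheel '{"linear":[[0.036,0.008,0],[0.036,0.008,0]],"twist":[[0,0,0],[0,0,0]]}' >/dev/null && python3 chk.py 9 &&
python3 -m handwheel '{"linear":[[0.034,0.014,0],[0.034,0.014,0]],"twist":[[0,0,0],[0,0,0]]}' >/dev/null && python3 chk.py 9 &&
python3 -m handwheel '{"linear":[[0.030,0.020,0],[0.030,0.020,0]],"twist":[[0,0,0],[0,0,0]]}' >/dev/null && python3 chk.py 9 &&
python3 -m handwheel '{"linear":[[0.027,0.025,0],[0.027,0.025,0]],"twist":[[0,0,0],[0,0,0]]}' >/dev/null && python3 chk.py 9 &&
python3 -m handwheel '{"linear":[[0.023,0.029,0],[0.023,0.029,0]],"twist":[[0,0,0],[0,0,0]]}' >/dev/null && python3 chk.py 9 &&
python3 -m handwheel '{"linear":[[0.016,0.032,0],[0.016,0.032,0]],"twist":[[0,0,0],[0,0,0]]}' >/dev/null && python3 chk.py 9 &&
python3 -m handwheel '{"linear":[[0.011,0.035,0],[0.011,0.035,0]],"twist":[[0,0,0],[0,0,0]]}' >/dev/null && python3 chk.py 9 &&
python3 -m handwheel '{"linear":[[0.005,0.037,0],[0.005,0.037,0]],"twist":[[0,0,0],[0,0,0]]}' >/dev/null && python3 chk.py 9 &&
python3 -m handwheel '{"linear":[[-0.002,0.036,0],[-0.002,0.036,0]],"twist":[[0,0,0],[0,0,0]]}' >/dev/null && python3 chk.py 9 &&
python3 -m handwheel '{"linear":[[-0.008,0.036,0],[-0.008,0.036,0]],"twist":[[0,0,0],[0,0,0]]}' >/dev/null && python3 chk.py 9 &&
python3 -m handwheel '{"linear":[[-0.014,0.034,0],[-0.014,0.034,0]],"twist":[[0,0,0],[0,0,0]]}' >/dev/null && python3 chk.py 9 &&
python3 -m handwheel '{"linear":[[-0.020,0.030,0],[-0.020,0.030,0]],"twist":[[0,0,0],[0,0,0]]}' >/dev/null && python3 chk.py 9 &&
python3 -m handwheel '{"linear":[[-0.025,0.027,0],[-0.025,0.027,0]],"twist":[[0,0,0],[0,0,0]]}' >/dev/null && python3 chk.py 9 &&
python3 -m handwheel '{"linear":[[-0.029,0.023,0],[-0.029,0.023,0]],"twist":[[0,0,0],[0,0,0]]}' >/dev/null && python3 chk.py 9 &&
python3 -m handwheel '{"linear":[[-0.032,0.016,0],[-0.032,0.016,0]],"twist":[[0,0,0],[0,0,0]]}' >/dev/null && python3 chk.py 9
```

```text
phi 160.2 r 42.3 ft -1.1 fr 1.4 fz 4.0
phi 150.2 r 42.5 ft -0.4 fr 1.3 fz 5.2
phi 140.5 r 42.6 ft -0.1 fr 1.5 fz 5.6
phi 130.5 r 42.7 ft -0.3 fr 1.3 fz 5.3
phi 120.5 r 42.9 ft -1.2 fr 0.8 fz 4.1
phi 111.0 r 43.0 ft -0.7 fr 0.1 fz 5.4
phi 101.1 r 43.0 ft 0.0 fr 0.5 fz 4.8
phi 91.2 r 43.0 ft -0.1 fr 0.6 fz 4.2
phi 81.6 r 43.0 ft -0.4 fr 0.6 fz 5.1
phi 71.8 r 43.0 ft -0.9 fr 0.2 fz 4.7
phi 62.0 r 43.0 ft -0.4 fr 0.1 fz 5.0
phi 52.4 r 42.9 ft -0.2 fr -0.1 fz 4.6
phi 42.6 r 42.8 ft -1.1 fr 0.8 fz 5.9
phi 32.7 r 42.6 ft 0.1 fr -0.5 fz 5.3
phi 23.2 r 42.5 ft -0.6 fr -0.2 fz 5.5
```

Tangential force is below the expected friction, so I check that the wheel really follows.

```bash
python3 - <<'E'
from h import *
s=ctrl.state();print(s["tool_pos"],s["grip_width"],s["gripper_force"],s["clock"])
T=ctrl.read_camera("top");S=ctrl.read_camera("side")
cv2.imwrite("pics/c4.png",np.hstack([cv2.resize(T[190:280,240:340],(400,360)),cv2.resize(S[160:260,230:330],(360,360))])[:,:,::-1])
E
```

```text
[0.60363169 0.07503019 0.14242707] 0.014383963095458068 59.843227663077414 12.3
```

View pics/c4.png

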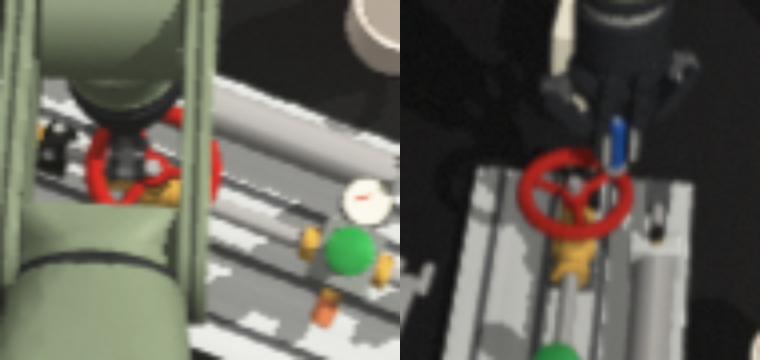

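The side view shows the handle at crop (618,145) still between the pads, with its spoke pointing at it, so the wheel follows. I continue.

```bash
python3 -m handwheel '{"linear":[[-0.035,0.011,0],[-0.035,0.011,0]],"twist":[[0,0,0],[0,0,0]]}' >/dev/null && python3 chk.py 9 &&
python3 -m handwheel '{"linear":[[-0.037,0.005,0],[-0.037,0.005,0]],"twist":[[0,0,0],[0,0,0]]}' >/dev/null && python3 chk.py 9 &&
python3 -m handwheel '{"linear":[[-0.036,-0.002,0],[-0.036,-0.002,0]],"twist":[[0,0,0],[0,0,0]]}' >/dev/null && python3 chk.py 9 &&
python3 -m handwheel '{"linear":[[-0.036,-0.008,0],[-0.036,-0.008,0]],"twist":[[0,0,0],[0,0,0]]}' >/dev/null && python3 chk.py 9 &&
python3 -m handwheel '{"linear":[[-0.034,-0.014,0],[-0.034,-0.014,0]],"twist":[[0,0,0],[0,0,0]]}' >/dev/null && python3 chk.py 9 &&
python3 -m handwheel '{"linear":[[-0.030,-0.020,0],[-0.030,-0.020,0]],"twist":[[0,0,0],[0,0,0]]}' >/dev/null && python3 chk.py 9 &&
python3 -m handwheel '{"linear":[[-0.027,-0.025,0],[-0.027,-0.025,0]],"twist":[[0,0,0],[0,0,0]]}' >/dev/null && python3 chk.py 9 &&
python3 -m handwheel '{"linear":[[-0.023,-0.029,0],[-0.023,-0.029,0]],"twist":[[0,0,0],[0,0,0]]}' >/dev/null && python3 chk.py 9 &&
python3 -m handwheel '{"linear":[[-0.016,-0.032,0],[-0.016,-0.032,0]],"twist":[[0,0,0],[0,0,0]]}' >/dev/null && python3 chk.py 9 &&
python3 -m handwheel '{"linear":[[-0.011,-0.035,0],[-0.011,-0.035,0]],"twist":[[0,0,0],[0,0,0]]}' >/dev/null && python3 chk.py 9 &&
python3 -m handwheel '{"linear":[[-0.005,-0.037,0],[-0.005,-0.037,0]],"twist":[[0,0,0],[0,0,0]]}' >/dev/null && python3 chk.py 9 &&
python3 -m handwheel '{"linear":[[0.002,-0.036,0],[0.002,-0.036,0]],"twist":[[0,0,0],[0,0,0]]}' >/dev/null && python3 chk.py 9 &&
python3 -m handwheel '{"linear":[[0.008,-0.036,0],[0.008,-0.036,0]],"twist":[[0,0,0],[0,0,0]]}' >/dev/null && python3 chk.py 9 &&
python3 -m handwheel '{"linear":[[0.014,-0.034,0],[0.014,-0.034,0]],"twist":[[0,0,0],[0,0,0]]}' >/dev/null && python3 chk.py 9 &&
python3 -m handwheel '{"linear":[[0.020,-0.030,0],[0.020,-0.030,0]],"twist":[[0,0,0],[0,0,0]]}' >/dev/null && python3 chk.py 9 &&
python3 -m handwheel '{"linear":[[0.025,-0.027,0],[0.025,-0.027,0]],"twist":[[0,0,0],[0,0,0]]}' >/dev/null && python3 chk.py 9 &&
python3 -m handwheel '{"linear":[[0.029,-0.023,0],[0.029,-0.023,0]],"twist":[[0,0,0],[0,0,0]]}' >/dev/null && python3 chk.py 9 &&
python3 -m handwheel '{"linear":[[0.032,-0.016,0],[0.032,-0.016,0]],"twist":[[0,0,0],[0,0,0]]}' >/dev/null && python3 chk.py 9
```

```text
phi 13.3 r 42.3 ft -0.3 fr -0.0 fz 4.9
phi 3.2 r 42.1 ft 0.0 fr -1.2 fz 5.8
phi -6.9 r 41.9 ft 1.5 fr -1.0 fz 5.2
phi -17.5 r 41.8 ft -0.4 fr -1.5 fz 5.7
phi -19.5 r 41.7 ft 16.6 fr 1.7 fz 0.6
```

```bash
python3 -m handwheel '{"linear":[[0,0,0],[0,0,0],[0,0,0]],"twist":[[0,0,0],[0,0,0],[0,0,0]]}' && python3 chk.py
python3 -m handwheel '{"linear":[[0.0196,0.0082,0],[0.0196,0.0082,0],[0.0196,0.0082,0],[0.0196,0.0082,0]],"twist":[[0,0,0],[0,0,0],[0,0,0],[0,0,0]]}' && python3 chk.py; python3 -c "
from plant import ctrl;print(ctrl.state()['tool_pos'])
from rows import *
p=pts(-21.6,20,37);d=np.diff(p,axis=0)
for k in range(0,37,6):print(k*20,(p[k+1:k+7]-p[k]).round(3).tolist())"
```

```text
clock: 13.7
tool_pos: [0.6039, 0.0444, 0.1425]
tool_rot: [-0.001, 0.707, 0.707, 0.005]
force: [6.6, 13.8, 0.5]
grip_width: 0.0145
gripper_force: 59.5
phi -19.5 r 41.7 ft 15.2 fr 1.6 fz 0.5
clock: 14.1
tool_pos: [0.604, 0.0445, 0.1425]
tool_rot: [-0.0, 0.707, 0.707, 0.001]
force: [2.0, 5.9, 4.3]
grip_width: 0.0148
gripper_force: 59.9
phi -19.4 r 41.7 ft 6.3 fr -0.1 fz 4.3
[0.60397122 0.04445996 0.14245455]
0 [[0.071, 0.015], [0.143, 0.004], [0.207, -0.03], [0.256, -0.085], [0.283, -0.153], [0.285, -0.226]]
120 [[-0.023, -0.069], [-0.069, -0.126], [-0.131, -0.164], [-0.202, -0.179], [-0.274, -0.168], [-0.338, -0.134]]
240 [[-0.049, 0.055], [-0.076, 0.123], [-0.078, 0.196], [-0.055, 0.265], [-0.009, 0.322], [0.053, 0.36]]
360 [[0.071, 0.015], [0.143, 0.004], [0.207, -0.03], [0.256, -0.085], [0.283, -0.153], [0.285, -0.226]]
480 [[-0.023, -0.069], [-0.069, -0.126], [-0.131, -0.164], [-0.202, -0.179], [-0.274, -0.168], [-0.338, -0.134]]
600 [[-0.049, 0.055], [-0.076, 0.123], [-0.078, 0.196], [-0.055, 0.265], [-0.009, 0.322], [0.053, 0.36]]
720 [[0.071, 0.015]]
```

```bash
python3 -m handwheel '{"linear":[[0.071,0.015,0],[0.143,0.004,0],[0.207,-0.03,0],[0.256,-0.085,0],[0.283,-0.153,0],[0.285,-0.226,0]],"twist":[[0,0,0],[0,0,0],[0,0,0],[0,0,0],[0,0,0],[0,0,0]]}' >/dev/null && python3 chk.py 14 &&
python3 -m handwheel '{"linear":[[-0.023,-0.069,0],[-0.069,-0.126,0],[-0.131,-0.164,0],[-0.202,-0.179,0],[-0.274,-0.168,0],[-0.338,-0.134,0]],"twist":[[0,0,0],[0,0,0],[0,0,0],[0,0,0],[0,0,0],[0,0,0]]}' >/dev/null && python3 chk.py 14 &&
python3 -m handwheel '{"linear":[[-0.049,0.055,0],[-0.076,0.123,0],[-0.078,0.196,0],[-0.055,0.265,0],[-0.009,0.322,0],[0.053,0.36,0]],"twist":[[0,0,0],[0,0,0],[0,0,0],[0,0,0],[0,0,0],[0,0,0]]}' && python3 chk.py 14
```

```text
phi 98.8 r 43.2 ft -3.0 fr -8.2 fz 4.0
phi -145.5 r 41.5 ft -3.7 fr -5.4 fz 3.6
clock: 15.9
tool_pos: [0.6032, 0.0426, 0.1424]
tool_rot: [0.0, 0.707, 0.707, -0.002]
force: [-2.7, -2.8, 8.1]
grip_width: 0.0148
gripper_force: 60.3
phi -22.1 r 41.7 ft -3.6 fr -1.4 fz 8.1
```

```bash
python3 -m handwheel '{"linear":[[0.071,0.015,0],[0.143,0.004,0],[0.207,-0.03,0],[0.256,-0.085,0],[0.283,-0.153,0],[0.285,-0.226,0]],"twist":[[0,0,0],[0,0,0],[0,0,0],[0,0,0],[0,0,0],[0,0,0]]}' >/dev/null && python3 chk.py 14 &&
python3 -m handwheel '{"linear":[[-0.023,-0.069,0],[-0.069,-0.126,0],[-0.131,-0.164,0],[-0.202,-0.179,0],[-0.274,-0.168,0],[-0.338,-0.134,0]],"twist":[[0,0,0],[0,0,0],[0,0,0],[0,0,0],[0,0,0],[0,0,0]]}' >/dev/null && python3 chk.py 14 &&
python3 -m handwheel '{"linear":[[-0.049,0.055,0],[-0.076,0.123,0],[-0.078,0.196,0],[-0.055,0.265,0],[-0.009,0.322,0],[0.02,0.342,0],[0.053,0.36,0],[0.053,0.36,0]],"twist":[[0,0,0],[0,0,0],[0,0,0],[0,0,0],[0,0,0],[0,0,0],[0,0,0],[0,0,0]]}' && python3 chk.py 14
python3 -m handwheel '{"linear":[[0,0,0],[0,0,0],[0,0,0],[0,0,0]],"twist":[[0,0,0],[0,0,0],[0,0,0],[0,0,0]]}' && python3 chk.py; python3 -c "
from plant import ctrl;print(ctrl.state()['tool_pos'])"
```

```text
phi 99.0 r 43.1 ft -3.1 fr -8.8 fz 3.7
phi -145.7 r 41.5 ft -3.7 fr -5.8 fz 4.8
clock: 17.9
tool_pos: [0.6039, 0.0444, 0.1425]
tool_rot: [0.0, 0.707, 0.707, 0.0]
force: [2.1, -0.5, 4.3]
grip_width: 0.0143
gripper_force: 59.9
phi -19.5 r 41.7 ft 0.2 fr 2.2 fz 4.3
clock: 18.3
tool_pos: [0.6037, 0.0439, 0.1425]
tool_rot: [-0.0, 0.707, 0.707, 0.0]
force: [3.5, 0.4, 5.0]
grip_width: 0.0149
gripper_force: 60.0
phi -20.3 r 41.6 ft 1.5 fr 3.1 fz 5.0
[0.60365542 0.0438573  0.14245301]
```

```bash
python3 -m handwheel '{"linear":[[0.0035,0.0014,0],[0.0035,0.0014,0],[0.0035,0.0014,0],[0.0035,0.0014,0],[0.0035,0.0014,0],[0.0035,0.0014,0],[0.0035,0.0014,0],[0.0035,0.0014,0]],"twist":[[0,0,0],[0,0,0],[0,0,0],[0,0,0],[0,0,0],[0,0,0],[0,0,0],[0,0,0]]}' && python3 chk.py
python3 - <<'E'
from h import *
print(ctrl.state()["tool_pos"])
S=ctrl.read_camera("side");print(blob(S,"g",(240,195,310,300)).mean(0))
cv2.imwrite("pics/c5.png",cv2.resize(S[130:330,160:380],(660,600))[:,:,::-1])
E
```

```text
clock: 19.1
tool_pos: [0.6037, 0.0439, 0.1424]
tool_rot: [0.0, 0.707, 0.707, -0.001]
force: [2.9, -1.2, 5.0]
grip_width: 0.0144
gripper_force: 60.2
phi -20.3 r 41.7 ft -0.1 fr 3.2 fz 5.0
[0.60367531 0.04386119 0.14244028]
[273.01010101 260.27272727]
```

View pics/c5.png

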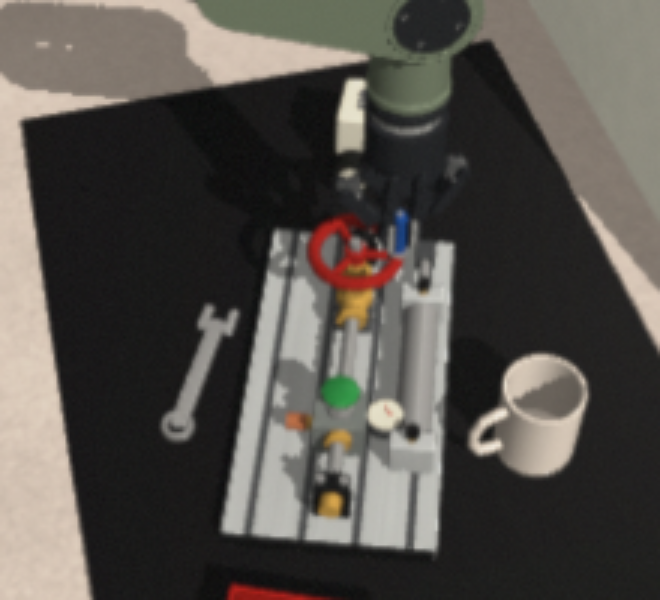

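The handle is still in the grip at crop (402,230), the plunger is up and the bystanders are undisturbed. The wheel is about 0.9° short because of stiction, so I nudge it further.

```bash
python3 -m handwheel '{"linear":[[0.005,0.002,0],[0.005,0.002,0],[0.005,0.002,0],[0.005,0.002,0],[0.005,0.002,0],[0.005,0.002,0]],"twist":[[0,0,0],[0,0,0],[0,0,0],[0,0,0],[0,0,0],[0,0,0]]}' && python3 chk.py; python3 -c "
from plant import ctrl;print(ctrl.state()['tool_pos'])"
```

```text
clock: 19.75
tool_pos: [0.6039, 0.0444, 0.1424]
tool_rot: [0.0, 0.707, 0.707, -0.001]
force: [1.6, -2.0, 6.6]
grip_width: 0.0145
gripper_force: 60.2
phi -19.5 r 41.7 ft -1.4 fr 2.2 fz 6.6
[0.60388423 0.04442262 0.14242185]
```

The TCP is back at the measured stop position, two turns on. I hold briefly to confirm it stays still, then hand in.

```bash
python3 -m handwheel '{"linear":[[0,0,0],[0,0,0],[0,0,0],[0,0,0]],"twist":[[0,0,0],[0,0,0],[0,0,0],[0,0,0]]}' >/dev/null && python3 chk.py && python3 -c "
from plant import ctrl;print(ctrl.state()['tool_pos']);print(ctrl.close_job())"
```

```text
phi -19.5 r 41.6 ft -1.8 fr 1.6 fz 5.5
[0.60386417 0.04441842 0.14242681]
the job is handed in; nothing more can be done
None
```

I pressed the plunger to its stop for over a second and it sprang back; the valve was then closed to its stop and backed off two full turns (to about 0.1° by the arm's own readings), and the job was handed in at about 20 s with the handle still gripped and the wheel still.

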